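# Guide sleeve and probe on the dry-block bath

### The job

Set the loose orange guide sleeve into the well of the dry-block bath, short spigot down and tall collar up, with its flange flat on the block, and let go of it. Then take the probe from its stand and lower its rod through the sleeve, never touching the sleeve with it, until the middle of the red band is level with the sleeve's top. Finish while still holding the probe there, still, upright and centred in the bore, resting on nothing, and leave the other things on the bench where they are.

Things in the scene. Friction and masses are not known exactly. Their poses are not given: they have to be found in the camera images.
- station: dry-block bath: aluminium block 110x110 mm with white front panel, top face 60 mm above the worktop, fixed (place and yaw vary). Origin under the block's centre; x points from the front panel to the back, z up. A round blind well, 43 mm wide and 42 mm deep, opens in the middle of its top
- well (a point): centre of the well's mouth, in the plane of the block's top face (60 mm above the worktop); z up
- guide: loose orange sleeve, about 60 g, 58 mm tall, straight 24 mm bore right through. From the bottom: spigot 36 mm across, 12 high; flange 54 across, 6 thick; collar 36 across, 40 high (grip it near its top). Starts upright on its spigot on the worktop. Origin: centre of its underside, z up the bore. In place the spigot hangs in the well with 3.5 mm play and the collar's top is 46 mm above the block
- guide_centre (a point): centre of the guide sleeve, on the bore axis, 29 mm above its underside and 29 mm below the collar's top; z along the bore, towards the collar's end
- guide_mouth (a point): centre of the bore's mouth at the collar's top; z along the bore, out of the mouth
- stand: fixed parking stand: dark disc 84 mm across and 8 mm thick with a grey upright tube, 40 mm outside, 18 mm inside, top 92 mm above the worktop. Origin under its centre
- probe: loose probe, about 120 g, 146 mm long, starting upright with its rod in the stand's tube and its foot disc on the tube's top (lift 80 mm to clear). From the tip up: steel rod 10 mm across, 80 long; dark foot disc 32 across, 6 thick; round black handle 24 across, 60 long. Origin at the tip, z towards the handle
- probe_tip (a point): centre of the rod's lower end; z along the rod towards the handle
- probe_band (a point): middle of the red band round the rod, 62 mm above the tip; the band is 12 mm long; z towards the handle
- probe_handle (a point): centre of the probe's round black handle, 116 mm above the tip and 30 mm below the handle's top; z along the rod, away from the tip
- waste_jar: closed sample jar with blue lid and yellow label, 70 mm across, 90 high; bystander, loose, origin under its centre
- timer: white bench timer with green keys lying flat, 70x64x16; bystander, loose, origin under its centre
- slide_box: dark blue and white carton, 62x85x34; bystander, loose, origin under its centre
- reagent_carton: red and white carton, 50x66x48; bystander, loose, origin under its centre
- marker: black and white marker pen lying flat roughly along y, 135 long, 17 thick; bystander, loose, origin under its centre
Mind the look-alikes: they are no part of the job. There is more than one size of the guide; the job needs the larger.

How it is judged:
By the outcome, as a careful person would: the job done as asked, in the order asked, and still so for the second after the job is handed in, while the arm keeps its last pose, push and grip.
It also fails if it takes over 64 s, if anything falls off the work surface, if the arm or the gripper's body presses on something with over 40 N, if the wrist force passes 120 N, or if a joint passes its speed limit or range.

### The arm

A 7-joint arm with a two-finger parallel gripper is mounted at the origin on a cart in front of the work surface, level with it; the furniture and walls round the work are solid. World frame = base frame: x ahead of the robot, y to its left, z up, the work surface at z = 0. Lengths are in m, angles in rad, forces in N, time in s.
With the tool pointing down it reaches from about 0.4 to 0.875 m from the base axis. Payload 19.3 kg.
Tool frame: the origin (TCP) lies midway between the tips of the shut fingers; the grasp point (between the pads) lies 19 mm behind it; z points along the fingers, y is the direction in which the jaws open and shut (so a half turn about z gives the same grasp; the last joint's range is limited). The gripper opens to 85 mm and grips with 20 to 120 N. Pads are 22 mm wide; open, the fingers measure 114 mm over their backs; the gripper's body (76 mm by 85 mm) begins 54 mm behind the grasp point. The pads swing forward as they close: fully open they stand 13 mm farther back than shut.
Start: joints at [1.211, 0.521, -0.036, 1.599, 0.021, 1.021, -0.113], TCP at [0.179, -0.599, 0.231] pointing down, gripper open.
Joint ranges: [-2.91, 2.91], [-0.3, 2.13], [-1.5, 1.42], [0.17, 2.43], [-1.26, 4.41], [0.16, 1.93], [-2.52, 2.52]. Speed limits (rad/s): [1.89, 1.89, 2.39, 2.39, 3.01, 3.01, 3.01].

### API

Orientations are given as a rotation vector (axis times angle).
In Python, from bench import env gives the robot as it stands.
- The arm moves only by the shell command python3 -m inch 'ROWS' [FORCE]. ROWS is JSON, a list of rows, each a list of 7 numbers: the turn, a rotation vector about the tool's x, y, z in rad, then the shift along the tool's x, y, z in mm, then the finger opening in mm, from 0 to 85.4. A call has 1 to 12 rows; each row shifts and turns the commanded pose from where the row before left it, along the tool's axes as they then stand; what a row does not reach is not made up. A row lasts 1/8 s, in which the tool goes at most 62.5 mm and 10.7 degrees, less where a joint would pass 70% of its speed; a pose out of reach is approached as far as the arm can. A call is refused whole if a number of a shift passes 62.5 or a number of a turn 0.188, either way. A call with a gripper value outside its range is refused whole. The fingers move at their own pace and stop on an object; FORCE is the grip in N (left out, the last holds). Time passes only in rows, so rows that do not move let the fingers close. It gives the time, the measured TCP pose, the force and the opening at its end, in the units of the state.
- env.observe(): the state, without advancing time (a new reading comes with each control period).
- env.snapshot(name): name is "scene" or "top" or "wrist"; returns a dict with "color" (420x560x3 uint8, blue, green, red), "intrinsics" (3x3 intrinsics, pixels), "origin" and "rotation" of the camera in the world; the wrist camera has in their place "T_tool_cam" (4x4, takes a point from camera to tool coordinates, whose origin is the TCP and whose axes are the flange's). Camera axes: x right, y down, z forward; pixel columns grow to the right and rows downward; lengths in m; the calibration is good to about 2 mm. A picture is of the moment at which its call begins: read the wrist's pose just before it. There is no depth.
- env.sign_off(): hands the job in, once; it reports no verdict.
The state is a dict: "clock": time; "q": joint angles; "joint_vel": joint speeds; "joint_efforts": joint torques, N m; "eef_pos": TCP position; "tool_rot": TCP orientation; "contact_force": force on the tool from outside, world axes, zero at the start; "torque": the same for the moment, N m; "opening": finger opening in m.
Only numpy, scipy, OpenCV 4.12 (cv2) and the standard library are available. Lean on these libraries where they do the work, as an engineer would, in place of code of your own. Each camera call takes 0.05 s, during which the arm holds its last target. There are 200 camera calls.

## Working session

There is one attempt and no reset: what is moved stays moved. The work goes in short steps, Python scripts to look and compute and a shell command to move; the robot and the scene stay as the last step left them, time stands still between calls to the robot, and variables do not carry over. Pictures are saved under pics/ and viewed, about 8 in all and at most 12, crops included, and the job is handed in when it is done.

```bash
ls; mkdir -p pics; python3 - <<'E'
from bench import env
import cv2,numpy as np
o=env.observe();print(o)
for n in("scene","top"):
    s=env.snapshot(n);cv2.imwrite(f"pics/{n}0.png",s["color"]);print(n,s["intrinsics"],s["origin"],s["rotation"])
s=env.snapshot("wrist");print(s["intrinsics"],s["T_tool_cam"])
E
```

```text
pics
{'clock': 0.0, 'q': array([ 1.21078026,  0.52201033, -0.03631963,  1.59999682,  0.02116988,
        1.02106592, -0.11280172]), 'joint_vel': array([-0.00115318, -0.00107069,  0.00056966, -0.00125169, -0.001568  ,
       -0.00164875, -0.00302243]), 'joint_efforts': array([-1.01390360e-03, -9.27121997e+01,  1.97988108e+00, -3.69935668e+01,
        1.78293453e-02,  8.07854638e-03,  1.20209046e-05]), 'eef_pos': array([ 0.17848699, -0.59863383,  0.2307321 ]), 'tool_rot': array([-3.10760933e+00, -4.53441668e-01,  3.34023459e-04]), 'contact_force': array([0.65888157, 0.41905346, 0.01011816]), 'torque': array([ 0.00936326, -0.00863204, -0.00290258]), 'opening': 0.08547194289536875}
scene [[540.1914902    0.         286.7426774 ]
 [  0.         540.1914902  217.64313789]
 [  0.           0.           1.        ]] [-0.31359952  0.98664852  0.7731894 ] [-0.86458197  2.23005989 -1.34188861]
top [[438.00993569   0.         282.11085852]
 [  0.         438.00993569 210.39567344]
 [  0.           0.           1.        ]] [0.38280519 0.07503636 1.1997202 ] [-2.12839893  2.17755591 -0.14368762]
[[296.86835345   0.         281.25407865]
 [  0.         296.86835345 208.7495579 ]
 [  0.           0.           1.        ]] [[ 6.54974822e-05 -9.44730645e-01 -3.27847533e-01  8.39651005e-02]
 [ 9.99999954e-01 -3.54176686e-05  3.01840417e-04 -5.38730626e-04]
 [-2.96769487e-04 -3.27847537e-01  9.44730599e-01 -1.42729423e-01]
 [ 0.00000000e+00  0.00000000e+00  0.00000000e+00  1.00000000e+00]]
```

View pics/scene0.png

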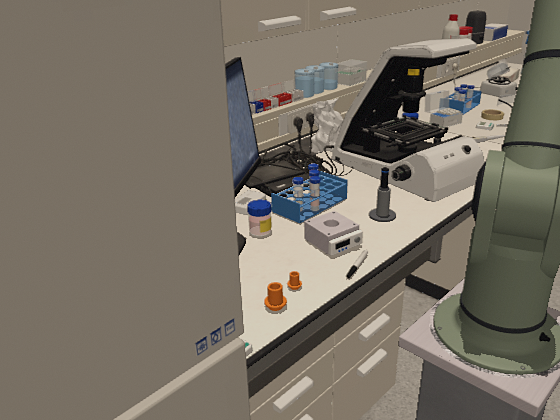

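View pics/top0.png

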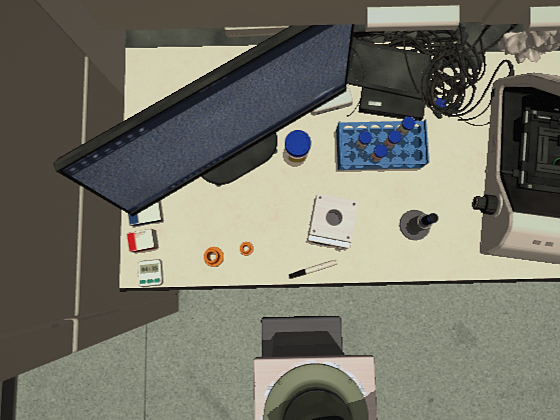

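The top view shows the larger sleeve at about (213,257), the small look-alike at (246,248), the block's well at (334,217), and the stand and probe at (418,222). The marker is at (313,268). Next I'll enlarge these.

```bash
cat > h.py <<'E'
import numpy as np,cv2
from scipy.spatial.transform import Rotation as R
CAL={'top':(np.array([[438.00993569,0,282.11085852],[0,438.00993569,210.39567344],[0,0,1]]),np.array([0.38280519,0.07503636,1.1997202]),R.from_rotvec([-2.12839893,2.17755591,-0.14368762]).as_matrix()),
'scene':(np.array([[540.1914902,0,286.7426774],[0,540.1914902,217.64313789],[0,0,1]]),np.array([-0.31359952,0.98664852,0.7731894]),R.from_rotvec([-0.86458197,2.23005989,-1.34188861]).as_matrix())}
KW=np.array([[296.86835345,0,281.25407865],[0,296.86835345,208.7495579],[0,0,1]])
def hit(c,uv,z):
    K,o,Rm=c; d=Rm@np.linalg.inv(K)@np.array([*uv,1.]); return o+d*(z-o[2])/d[2]
def proj(c,p):
    K,o,Rm=c; q=K@(Rm.T@(np.asarray(p)-o)); return q[:2]/q[2]
def wrist(s,o):
    T=np.array(s['T_tool_cam']);Rt=R.from_rotvec(o['tool_rot']).as_matrix()
    return KW,o['eef_pos']+Rt@T[:3,3],Rt@T[:3,:3]
E
python3 - <<'E'
import cv2,numpy as np
t=cv2.imread('pics/top0.png');s=cv2.imread('pics/scene0.png')
def c(i,x,y,w=80,h=60,k=5): 
    a=cv2.resize(i[y:y+h,x:x+w],None,fx=k,fy=k,interpolation=cv2.INTER_CUBIC)
    for j in range(0,w,10): cv2.putText(a,str(x+j),(j*k,8),0,.3,(255,0,255)); cv2.line(a,(j*k,10),(j*k,14),(255,0,255))
    for j in range(0,h,10): cv2.putText(a,str(y+j),(0,j*k+4),0,.3,(255,0,255)); cv2.line(a,(20,j*k),(25,j*k),(255,0,255))
    return a
cv2.imwrite('pics/m.png',np.vstack([np.hstack([c(t,190,225),c(t,295,190)]),np.hstack([c(t,385,195),c(s,350,160)])]))
E
```

```text
(no output)
```

View pics/m.png

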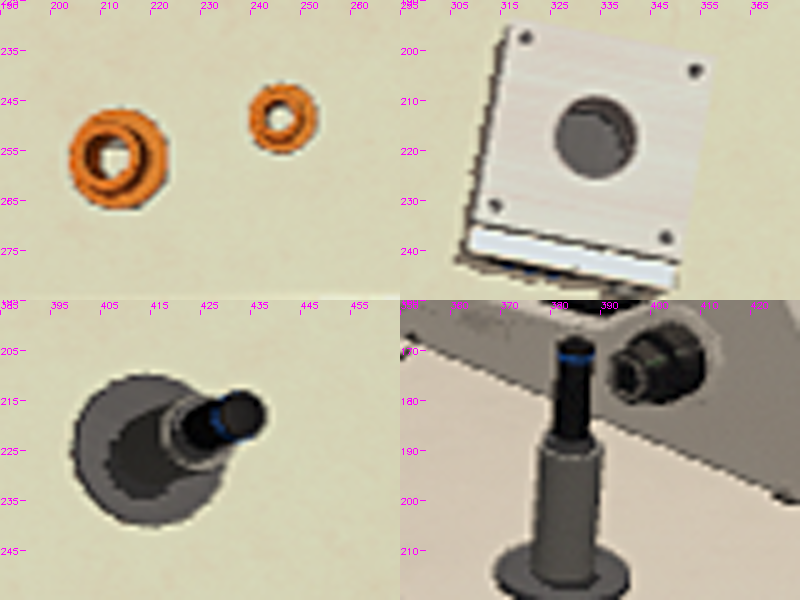

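Crop readings: the guide's flange centre is (213.6,256.8) and its collar top (212.4,256.6). The well is at (334,217.4), the stand disc at (415,225) and the handle top at (433,218.4).

```bash
python3 - <<'E'
from h import *
for n,uv,z in [('flange',(213.6,256.8),.018),('collar',(212.4,256.6),.058),('small',(246.5,248.7),.015),('well',(334,217.4),.06),('disc',(415,225),.008),('handle',(433,218.4),.158),('blkhole1',(320.2,197.6),.06),('h2',(354.1,204.2),.06),('h3',(314.3,231),.06),('h4',(348.2,237.4),.06),('marker',(313,268),.01),('jar',(298,143),.09)]:
    print(n,hit(CAL['top'],uv,z).round(4))
print('scene disc',hit(CAL['scene'],(350+163/5,160+(578-300)/5),.008), 'handletop',hit(CAL['scene'],(350+175/5,160+42/5),.158))
from bench import env
o=env.observe();print(R.from_rotvec(o['tool_rot']).as_matrix().round(3))
E
```

```text
flange [0.419  0.2591 0.018 ]
collar [0.4183 0.256  0.058 ]
small [0.4388 0.1708 0.015 ]
well [ 0.5132 -0.0629  0.06  ]
disc [ 0.4932 -0.2896  0.008 ]
handle [ 0.4941 -0.2878  0.158 ]
blkhole1 [ 0.5665 -0.0286  0.06  ]
h2 [ 0.5469 -0.1171  0.06  ]
h3 [ 0.4787 -0.0102  0.06  ]
h4 [ 0.4599 -0.0979  0.06  ]
marker [ 0.3831 -0.0072  0.01  ]
jar [0.7072 0.0271 0.09  ]
scene disc [ 0.4886259  -0.28071468  0.008     ] handletop [ 0.49846928 -0.29132038  0.158     ]
[[ 0.958  0.286 -0.   ]
 [ 0.286 -0.958  0.001]
 [-0.    -0.001 -1.   ]]
```

```bash
python3 -m inch '[[0,0,0,0,-60,-20,85],[0,0,0,0,-60,-20,85],[0,0,0,0,-60,-20,85],[0,0,-0.13,58,0,0,85],[0,0,-0.13,58,0,0,85],[0,0,-0.13,58,0,0,85],[0,0,-0.13,58,0,0,85],[0,0,-0.13,58,0,0,85],[0,0,-0.13,58,0,0,85],[0,0,-0.13,58,0,0,85],[0,0,-0.13,58,0,0,85],[0,0,-0.13,58,0,0,85]]'; cat > go.py <<'E'
# tool-frame shift (mm) and z turn from the present pose to world x y z [yaw deg]
import sys
from h import *
from bench import env
o=env.observe();Rt=R.from_rotvec(o['tool_rot']).as_matrix()
a=[float(v) for v in sys.argv[1:]]
yaw=np.degrees(np.arctan2(Rt[1,0],Rt[0,0]))
print('t',round(o['clock'],2),'pos',o['eef_pos'].round(4),'yaw',yaw.round(1),'down tilt xy',Rt[:2,2].round(4),'q',o['q'].round(2),'F',o['contact_force'].round(1),'open',round(o['opening']*1e3,1))
if a: print('shift mm',(Rt.T@(np.array(a[:3])-o['eef_pos'])*1e3).round(1))
if len(a)>3: print('turn z rad',np.radians(yaw-a[3]).round(3))
E
python3 go.py 0.4187 0.2575 0.15 130
```

```text
clock: 1.65
eef_pos: [0.4683, -0.0696, 0.2905]
tool_rot: [-2.337, -2.1, -0.0]
contact_force: [1.1, -0.3, -0.2]
opening: 0.0851
t 1.65 pos [ 0.4683 -0.0696  0.2905] yaw 83.9 down tilt xy [0.0001 0.0001] q [ 0.5   0.25 -0.57  1.89  0.16  1.05 -0.24] F [ 1.1 -0.3 -0.2] open 85.1
shift mm [319.9 -84.3 140.6]
turn z rad -0.805
```

```bash
python3 -m inch '[[0,0,-0.116,56,2,10,85],[0,0,-0.116,56,2,10,85],[0,0,-0.116,56,2,10,85],[0,0,-0.116,56,2,10,85],[0,0,-0.116,56,2,10,85],[0,0,-0.116,56,2,10,85],[0,0,0,0,0,0,85],[0,0,0,0,0,0,85]]'; python3 go.py 0.4187 0.2575 0.15
python3 - <<'E'
from h import *
from bench import env
o=env.observe();s=env.snapshot('wrist');c=wrist(s,o)
cv2.imwrite('pics/w1.png',s['color'])
for p in [(.4187,.2575,.058),(.419,.259,.018),(.4388,.1708,.03)]: print(proj(c,p))
E
```

```text
clock: 2.65
eef_pos: [0.4209, 0.2545, 0.2304]
tool_rot: [-1.487, -2.767, 0.001]
contact_force: [0.3, -0.2, 0.1]
opening: 0.085
t 2.65 pos [0.4209 0.2545 0.2304] yaw 123.5 down tilt xy [-0.0003 -0.0005] q [-0.04  0.41 -0.81  1.91  0.35  0.97 -0.42] F [ 0.3 -0.2  0.1] open 85.0
shift mm [ 3.8 -0.1 80.4]
[281.66718253 184.61449263]
[282.51686824 175.48252832]
[257.23333386 242.62066687]
```

View pics/w1.png

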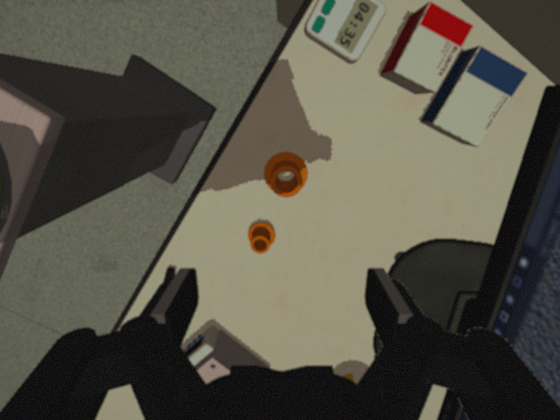

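The wrist view shows the larger sleeve at about (286,177), the small one at (261,238), and clear space round it; the monitor is to the right. I'll enlarge the sleeve.

```bash
python3 - <<'E'
import cv2
a=cv2.imread('pics/w1.png')[145:205,250:330];cv2.imwrite('pics/w1c.png',cv2.resize(a,None,fx=8,fy=8,interpolation=cv2.INTER_CUBIC))
E
```

```text
(no output)
```

View pics/w1c.png

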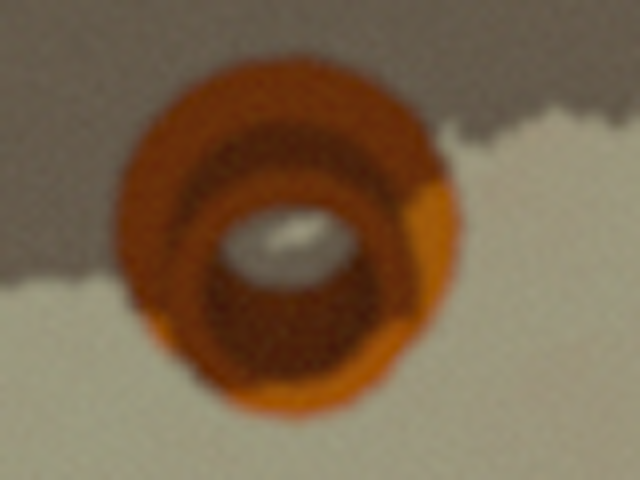

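```bash
python3 - <<'E'
from h import *
from bench import env
o=env.observe();s=env.snapshot('wrist');c=wrist(s,o)
print(hit(c,(286.7,181.3),.058),hit(c,(286.1,173.5),.018))
E
```

```text
[0.42164652 0.26311223 0.058     ] [0.42171344 0.26294218 0.018     ]
```

```bash
python3 go.py .4208 .2615 .031
```

```text
t 2.75 pos [0.4214 0.2538 0.2306] yaw 123.4 down tilt xy [ 0.0002 -0.0004] q [-0.03  0.41 -0.81  1.91  0.35  0.97 -0.42] F [ 0.6 -0.4  0.8] open 84.9
shift mm [  6.8   3.8 199.6]
```

```bash
python3 -m inch '[[0,0,0,3.4,2,45,85],[0,0,0,3.4,1.8,45,85],[0,0,0,0,0,45,85],[0,0,0,0,0,40,85],[0,0,0,0,0,24,85],[0,0,0,0,0,0,85],[0,0,0,0,0,0,60]]' 30; python3 go.py .4208 .2615 .031
python3 -m inch '[[0,0,0,0,0,0,25],[0,0,0,0,0,0,25],[0,0,0,0,0,0,25],[0,0,0,0,0,0,25],[0,0,0,0,0,0,25],[0,0,0,0,0,0,25]]' 30
```

```text
clock: 3.62
eef_pos: [0.4209, 0.2625, 0.0326]
tool_rot: [1.488, 2.766, 0.001]
contact_force: [0.3, -0.1, 0.6]
opening: 0.0693
t 3.62 pos [0.4209 0.2625 0.0326] yaw 123.5 down tilt xy [0.001  0.0004] q [-0.25  0.7  -0.58  2.05  0.69  0.59 -0.73] F [ 0.3 -0.1  0.6] open 69.3
shift mm [-0.8 -0.6  1.6]
clock: 4.38
eef_pos: [0.4207, 0.2627, 0.0324]
tool_rot: [1.486, 2.767, 0.001]
contact_force: [-0.4, -1.1, 11.0]
opening: 0.0341
```

```bash
python3 -m inch '[[0,0,0,0,0,-10,25],[0,0,0,0,0,-40,25],[0,0,0,0,0,-50,25],[0,0,0,0,0,-50,25],[0,0,0,0,0,-20,25],[0,0,0,0,0,0,25],[0,0,0,0,0,0,25]]' 40; python3 go.py .5132 -.0629 .2 85
python3 - <<'E'
from h import *
from bench import env
s=env.snapshot('wrist');cv2.imwrite('pics/w2.png',s['color'][190:400,150:410].repeat(3,0).repeat(3,1)[:600,:800])
E
```

```text
clock: 5.25
eef_pos: [0.4199, 0.2622, 0.2011]
tool_rot: [-1.486, -2.767, 0.001]
contact_force: [-0.1, -0.4, -1.3]
opening: 0.034
t 5.25 pos [0.4199 0.2622 0.2011] yaw 123.5 down tilt xy [-0.0006 -0.0005] q [-0.07  0.45 -0.8   1.94  0.4   0.92 -0.48] F [-0.1 -0.4 -1.3] open 34.0
shift mm [-322.6 -101.7    1.2]
turn z rad 0.672
```

View pics/w2.png

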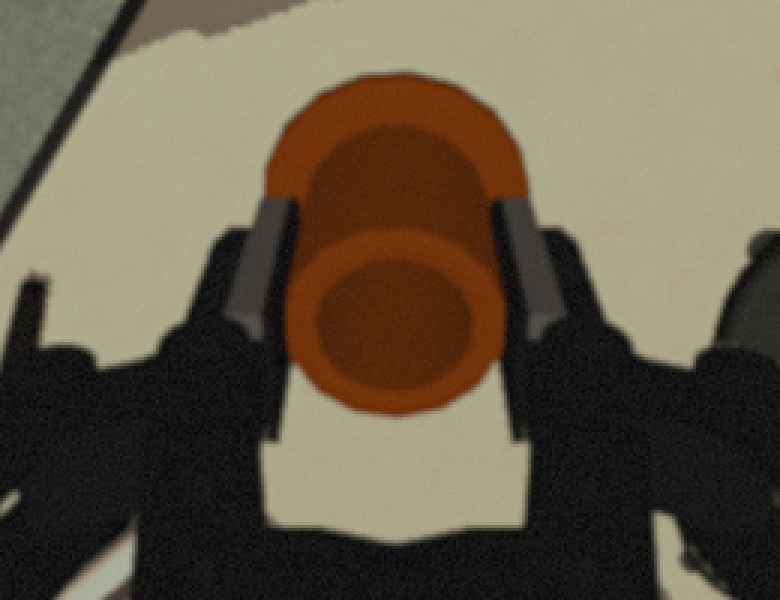

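The sleeve is held square between the pads, with the collar-top ring centre at about (282,297.2) and the flange's far edge at (282.3,214.3).

```bash
python3 - <<'E'
from h import *
from bench import env
s=env.snapshot('wrist');T=np.array(s['T_tool_cam']);c=(KW,T[:3,3],T[:3,:3])
for z in (-.029,-.026,-.023): print(z,hit(c,(282,297.2),z), hit(c,(282.3,214.3),z+.043))
E
```

```text
-0.029 [ 0.00353494 -0.00020795 -0.029     ] [2.76482228e-02 5.16438560e-05 1.40000000e-02]
-0.026 [ 0.00137361 -0.00019819 -0.026     ] [2.65414269e-02 6.36927794e-05 1.70000000e-02]
-0.023 [-0.00078773 -0.00018843 -0.023     ] [2.54346311e-02 7.57417028e-05 2.00000000e-02]
```

```bash
python3 -m inch '[[0,0,0.1,-58,0,0,25],[0,0,0.1,-58,0,0,25],[0,0,0.1,-58,0,0,25],[0,0,0.1,-58,0,0,25],[0,0,0.1,-58,0,0,25],[0,0,0.1,-58,0,0,25],[0,0,0.1,-58,0,0,25],[0,0,0,0,0,0,25],[0,0,0,0,0,0,25]]'; python3 go.py .5132 -.0629 .2 
python3 - <<'E'
from h import *
from bench import env
o=env.observe();s=env.snapshot('wrist');c=wrist(s,o);cv2.imwrite('pics/w3.png',s['color']);print(o['eef_pos'],proj(c,(.5132,-.0629,.06)))
E
```

```text
clock: 6.48
eef_pos: [0.5318, -0.1187, 0.2009]
tool_rot: [-2.344, -2.09, 0.0]
contact_force: [0.2, -0.4, -0.8]
opening: 0.0338
t 6.47 pos [ 0.5318 -0.1187  0.2009] yaw 83.4 down tilt xy [-0.0011  0.0008] q [ 0.51  0.48 -0.54  1.82  0.3   0.93 -0.28] F [ 0.2 -0.4 -0.8] open 33.8
shift mm [ 53.3 -24.8   1. ]
[ 0.5317617  -0.11871367  0.2009217 ] [255.81873393 141.3422785 ]
```

```bash
python3 - <<'E'
import cv2
a=cv2.imread('pics/w3.png')[80:230,180:380];cv2.imwrite('pics/w3c.png',cv2.resize(a,None,fx=4,fy=4,interpolation=cv2.INTER_CUBIC))
E
```

```text
(no output)
```

View pics/w3c.png

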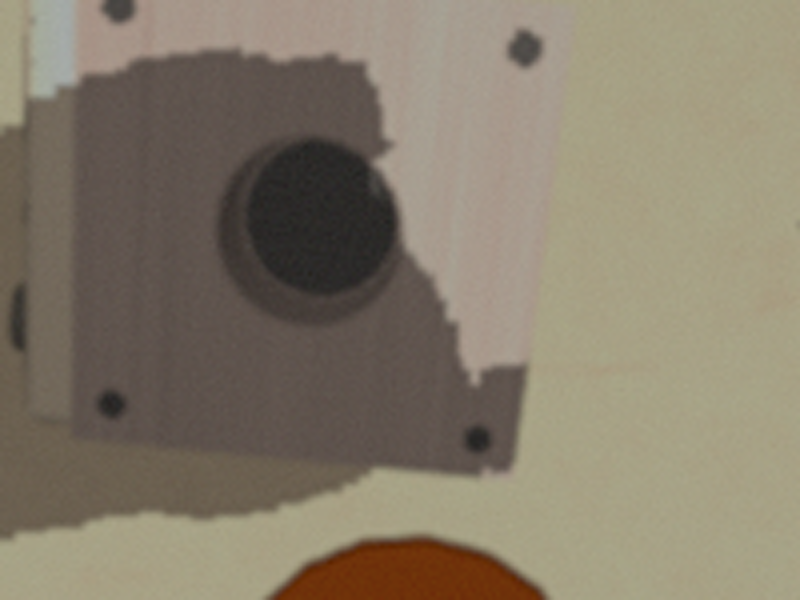

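The well mouth's ellipse is centred at (257.0,137.1) in the wrist picture; the block is clear.

```bash
python3 - <<'E'
from h import *
from bench import env
o=env.observe();s=env.snapshot('wrist');c=wrist(s,o)
f=lambda x,y:hit(c,((x+.5)/4-.5+180,(y+.5)/4-.5+80),.06)
w=f(309.5,230);print(w)
h=[f(118,8),f(525,48),f(111,404),f(478,438)]
print(np.mean(h,0),h)
Rt=R.from_rotvec(o['tool_rot']).as_matrix();print('shift',(Rt.T@(w-o['eef_pos'])*1e3))
E
```

```text
[ 0.51497072 -0.05862876  0.06      ]
[ 0.51451718 -0.05972198  0.06      ] [array([ 0.47971149, -0.00653901,  0.06      ]), array([ 0.56815072, -0.02485358,  0.06      ]), array([ 0.46083464, -0.09438329,  0.06      ]), array([ 0.54937188, -0.11311204,  0.06      ])]
shift [ 57.08486422 -23.44773448 141.15373396]
```

```bash
python3 -m inch '[[0,0,0,29,-12,0,25],[0,0,0,28,-12.3,0,25],[0,0,0,0,0,40,25],[0,0,0,0,0,40,25],[0,0,0,0,0,23,25],[0,0,0,0,0,0,25],[0,0,0,0,0,0,25]]'; python3 go.py .515 -.059 .0804
```

```text
clock: 7.45
eef_pos: [0.5149, -0.0592, 0.0995]
tool_rot: [2.344, 2.091, 0.001]
contact_force: [-0.3, -0.1, -0.1]
opening: 0.0338
t 7.45 pos [ 0.5149 -0.0592  0.0995] yaw 83.5 down tilt xy [0.001  0.0001] q [ 0.36  0.58 -0.49  1.97  0.42  0.69 -0.5 ] F [-0.3 -0.1 -0.1] open 33.8
shift mm [ 0.2  0.  19.1]
```

```bash
python3 -m inch '[[0,0,0,0,0,5,25],[0,0,0,0,0,5,25],[0,0,0,0,0,0,25],[0,0,0,0,0,0,25]]'; python3 -m inch '[[0,0,0,0,0,4,25],[0,0,0,0,0,4,25],[0,0,0,0,0,0,25],[0,0,0,0,0,0,25]]';  python3 go.py .515 -.059 .0804
```

```text
clock: 7.95
eef_pos: [0.5145, -0.0599, 0.0887]
tool_rot: [-2.346, -2.09, -0.0]
contact_force: [0.2, 0.7, 0.1]
opening: 0.0338
clock: 8.45
eef_pos: [0.5143, -0.0598, 0.0804]
tool_rot: [-2.345, -2.09, 0.0]
contact_force: [0.2, 0.1, -0.9]
opening: 0.0341
t 8.45 pos [ 0.5143 -0.0598  0.0804] yaw 83.4 down tilt xy [-0.0003  0.0001] q [ 0.35  0.61 -0.47  1.98  0.44  0.65 -0.52] F [ 0.2  0.1 -0.9] open 34.1
shift mm [0.9 0.6 0. ]
```

```bash
python3 -m inch '[[0,0,0,0,0,1,25],[0,0,0,0,0,0,25],[0,0,0,0,0,0,25]]'; python3 go.py
```

```text
clock: 8.82
eef_pos: [0.5144, -0.0598, 0.0802]
tool_rot: [2.345, 2.09, -0.0]
contact_force: [-5.6, -0.2, 17.9]
opening: 0.0339
t 8.82 pos [ 0.5144 -0.0598  0.0802] yaw 83.4 down tilt xy [ 0.0001 -0.0004] q [ 0.35  0.61 -0.47  1.98  0.45  0.65 -0.52] F [-5.6 -0.2 17.9] open 33.9
```

```bash
python3 -m inch '[[0,0,0,0,0,0,40],[0,0,0,0,0,0,50],[0,0,0,0,0,0,65],[0,0,0,0,0,0,75],[0,0,0,0,0,-15,75],[0,0,0,0,0,-45,75],[0,0,0,0,0,-60,85],[0,0,0,-50,0,-20,85],[0,0,0,-30,0,0,85],[0,0,0,0,0,0,85],[0,0,0,0,0,0,85]]'; python3 go.py
python3 - <<'E'
from h import *
from bench import env
o=env.observe();s=env.snapshot('wrist');c=wrist(s,o);cv2.imwrite('pics/w4.png',s['color'])
u=proj(c,(.5144,-.0598,.106));print(u)
x,y=int(u[0])-50,max(0,int(u[1])-37);print(x,y)
cv2.imwrite('pics/w4c.png',cv2.resize(s['color'][y:y+75,x:x+100],None,fx=8,fy=8,interpolation=cv2.INTER_CUBIC))
E
```

```text
clock: 10.2
eef_pos: [0.5053, -0.1386, 0.2201]
tool_rot: [-2.345, -2.091, -0.001]
contact_force: [0.1, 0.7, -0.0]
opening: 0.0852
t 10.2 pos [ 0.5053 -0.1386  0.2201] yaw 83.4 down tilt xy [0.0004 0.0004] q [ 0.58  0.42 -0.56  1.86  0.27  0.94 -0.22] F [ 0.1  0.7 -0. ] open 85.2
[282.23602494 112.88511986]
232 75
```

View pics/w4c.png

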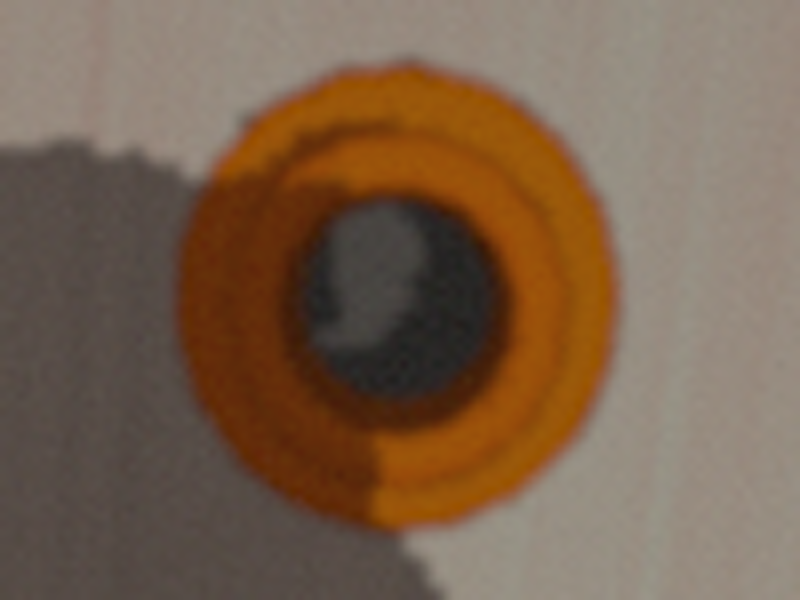

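The sleeve sits level in the well, flange flat and concentric, with its bore mouth at about (281.3,113.7). Next is the probe.

```bash
python3 - <<'E'
from h import *
from bench import env
o=env.observe();s=env.snapshot('wrist');c=wrist(s,o)
print(o['eef_pos'],hit(c,(281.3,113.7),.106),hit(c,(281.2,111.7),.066))
E
python3 -m inch '[[0,0,0,0,0,-40,85],[0,0,0.1,-38,10,-40,85],[0,0,0.1,-40,10,0,85],[0,0,0.1,-40,10,0,85],[0,0,0.1,-35,6,0,85],[0,0,0,0,0,0,85],[0,0,0,0,0,0,85]]'; python3 go.py .4955 -.286 .114
python3 - <<'E'
from h import *
from bench import env
o=env.observe();s=env.snapshot('wrist');c=wrist(s,o);cv2.imwrite('pics/w5.png',s['color'])
u=proj(c,(.4955,-.286,.158));print(u)
x,y=int(u[0])-50,max(0,int(u[1])-37);print(x,y)
cv2.imwrite('pics/w5c.png',cv2.resize(s['color'][y:y+75,x:x+100],None,fx=8,fy=8,interpolation=cv2.INTER_CUBIC))
E
```

```text
[ 0.50537432 -0.13823979  0.21994862] [ 0.51355961 -0.06000823  0.106     ] [ 0.51359049 -0.05916204  0.066     ]
clock: 11.18
eef_pos: [0.5004, -0.2947, 0.2992]
tool_rot: [-2.713, -1.582, -0.0]
contact_force: [0.1, 0.7, 0.2]
opening: 0.085
t 11.18 pos [ 0.5004 -0.2947  0.2992] yaw 60.5 down tilt xy [-0.0005  0.0009] q [ 0.75  0.41 -0.44  1.62  0.19  1.15 -0.25] F [0.1 0.7 0.2] open 85.0
shift mm [  5.   -8.4 185.2]
[273.54829494 190.50519237]
223 153
```

View pics/w5c.png

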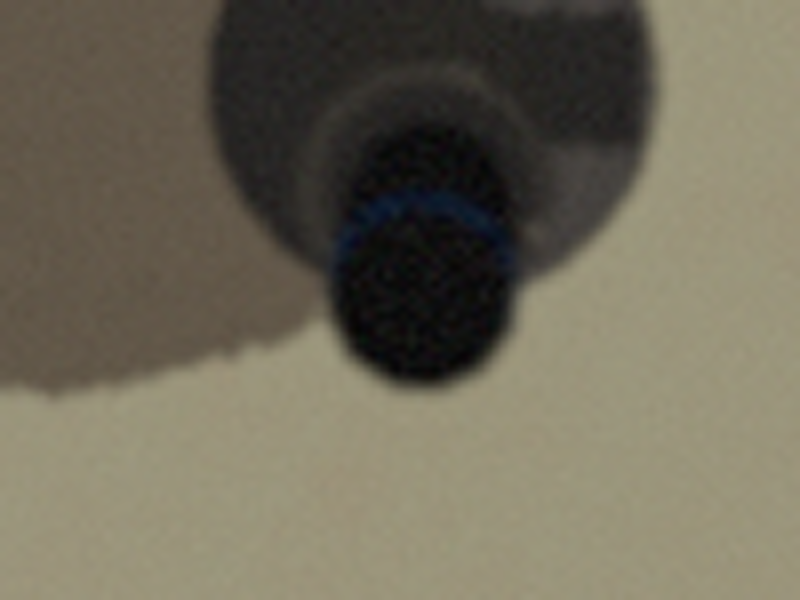

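The handle top is centred at about (275.6,189.6), with the stand disc behind it.

```bash
python3 - <<'E'
from h import *
from bench import env
o=env.observe();s=env.snapshot('wrist');c=wrist(s,o)
w=hit(c,(275.6,189.6),.158);print(w)
w[2]=.114;Rt=R.from_rotvec(o['tool_rot']).as_matrix();print(o['eef_pos'],(Rt.T@(w-o['eef_pos'])*1e3).round(1))
E
```

```text
[ 0.49791396 -0.28593215  0.158     ]
[ 0.50059149 -0.29435278  0.29938762] [  5.9  -6.4 185.4]
```

```bash
python3 -m inch '[[0,0,0,5.9,-7,0,85],[0,0,0,0,0,45,85],[0,0,0,0,0,45,85],[0,0,0,0,0,45,85],[0,0,0,0,0,35,85],[0,0,0,0,0,15,80],[0,0,0,0,0,0,60],[0,0,0,0,0,0,50]]' 40; python3 go.py .4979 -.2859 .114
python3 -m inch '[[0,0,0,0,0,0,35],[0,0,0,0,0,0,28],[0,0,0,0,0,0,15],[0,0,0,0,0,0,15],[0,0,0,0,0,0,15],[0,0,0,0,0,0,15],[0,0,0,0,0,0,15]]' 40; python3 go.py
```

```text
clock: 12.28
eef_pos: [0.4981, -0.2866, 0.116]
tool_rot: [2.713, 1.582, 0.002]
contact_force: [0.6, 0.1, 0.0]
opening: 0.0498
t 12.28 pos [ 0.4981 -0.2866  0.116 ] yaw 60.5 down tilt xy [ 0.0016 -0.0008] q [ 0.69  0.61 -0.38  1.82  0.31  0.77 -0.37] F [0.6 0.1 0. ] open 49.8
shift mm [ 0.5 -0.5  2. ]
clock: 13.15
eef_pos: [0.4976, -0.2866, 0.1152]
tool_rot: [2.713, 1.582, 0.001]
contact_force: [-0.4, -0.4, 7.4]
opening: 0.0232
t 13.15 pos [ 0.4976 -0.2866  0.1152] yaw 60.5 down tilt xy [ 0.0007 -0.0005] q [ 0.69  0.61 -0.38  1.82  0.31  0.77 -0.37] F [-0.4 -0.4  7.4] open 23.2
```

```bash
python3 -m inch '[[0,0,0,0,0,-10,15],[0,0,0,0,0,-25,15],[0,0,0,0,0,-35,15],[0,0,0,0,0,-35,15],[0,0,0,0,0,-25,15],[0,0,0,0,0,0,15],[0,0,0,0,0,0,15]]'; python3 go.py .5140 -.0597 .245 83.5
```

```text
clock: 14.02
eef_pos: [0.4969, -0.2863, 0.244]
tool_rot: [-2.713, -1.582, 0.001]
contact_force: [-0.9, 0.2, -1.6]
opening: 0.023
t 14.03 pos [ 0.4969 -0.2863  0.244 ] yaw 60.5 down tilt xy [-0.0008  0.0004] q [ 0.73  0.45 -0.44  1.71  0.22  1.03 -0.29] F [-0.9  0.2 -1.6] open 23.0
shift mm [205.6 -96.8  -0.9]
turn z rad -0.402
```

```bash
python3 -m inch '[[0,0,-0.1,36,-12,0,15],[0,0,-0.1,36,-10,0,15],[0,0,-0.1,36,-8,0,15],[0,0,-0.1,36,-6,0,15],[0,0,0,0,0,0,15],[0,0,0,0,0,0,15],[0,0,0,0,0,0,15]]'; python3 go.py .5140 -.0597 .245 83.5
python3 - <<'E'
from h import *
from bench import env
o=env.observe();s=env.snapshot('wrist');c=wrist(s,o);cv2.imwrite('pics/w6.png',s['color'])
print(proj(c,(.5140,-.0597,.106)))
T=np.array(s['T_tool_cam']);t=(KW,T[:3,3],T[:3,:3])
for z in (-.0428,.0172,.0232,.1032): print(z,proj(t,(0,0,z)))
cv2.imwrite('pics/w6c.png',cv2.resize(s['color'][90:390,181:381],None,fx=2,fy=2,interpolation=cv2.INTER_CUBIC))
a=cv2.resize(s['color'][90:240,216:346],None,fx=4,fy=4,interpolation=cv2.INTER_CUBIC)
b=cv2.resize(s['color'][240:390,250:316],None,fx=4,fy=4,interpolation=cv2.INTER_CUBIC)
cv2.imwrite('pics/w6d.png',np.hstack([a,b]))
E
```

```text
clock: 14.9
eef_pos: [0.5153, -0.1394, 0.2445]
tool_rot: [-2.346, -2.089, 0.001]
contact_force: [-0.7, 0.1, -2.0]
opening: 0.023
t 14.9 pos [ 0.5153 -0.1394  0.2445] yaw 83.4 down tilt xy [-0.0003 -0.0002] q [ 0.59  0.41 -0.57  1.8   0.26  1.   -0.21] F [-0.7  0.1 -2. ] open 23.0
shift mm [ 79.1 -10.4  -0.5]
turn z rad -0.002
[270.58071866 112.40911987]
-0.0428 [283.36522337 323.85897946]
0.0172 [282.65396123 254.72409577]
0.0232 [282.60685346 250.14520618]
0.1032 [282.17485617 208.15494613]
```

View pics/w6d.png

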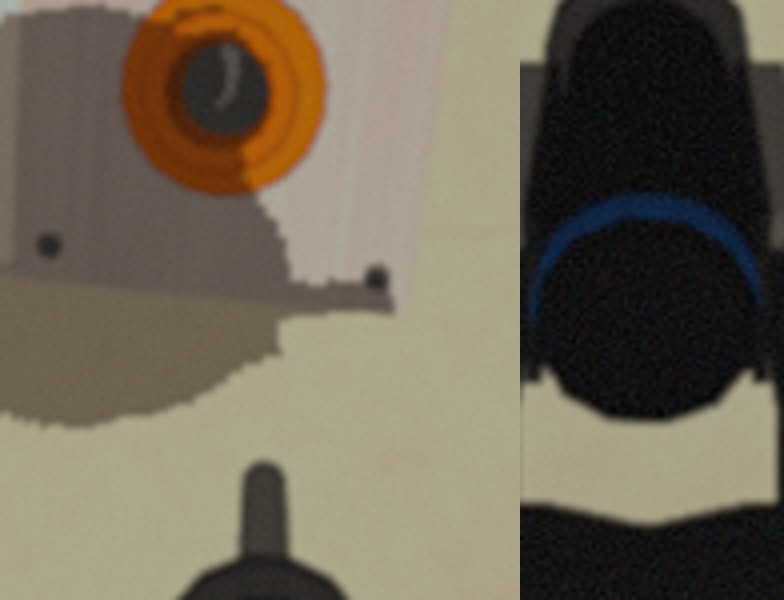

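The bore mouth is at about (270.2,112.4), which matches the prediction. The rod tip's upper edge is at (281.7,204.8), and the lower rim of the handle top is at row 344.7, column 281.5.

```bash
python3 - <<'E'
from h import *
from bench import env
s=env.snapshot('wrist');T=np.array(s['T_tool_cam']);t=(KW,T[:3,3],T[:3,:3])
print('tip edge',hit(t,(281.7,204.8),.1032)*1e3,'expect x0+5'); print('handle rim',hit(t,(281.5,344.7),-.0428)*1e3,'expect x0-12')
# foot disc far edge
print('foot edge',hit(t,(216+264/4-.4,90+552/4-.4),.0202)*1e3,'x0+16')
a=cv2.imread('pics/w6.png');g=cv2.cvtColor(a,6);print(g[196:214,282],g[222:236,270:294].mean(1).round())
print(g[338:352,281])
o=env.observe();c=wrist(s,o);print('bore',hit(c,(270.2,112.4),.106))
E
```

```text
tip edge [  3.09839977  -0.41793132 103.2       ] expect x0+5
handle rim [-10.8076947   -0.76462639 -42.8       ] expect x0-12
foot edge [16.43879376 -0.63811323 20.2       ] x0+16
[165 167 167 166 164 168 165 165 147 109  70  58  58  60  62  59  56  58] [112. 110. 109. 109. 110. 108. 102.  87.  68.  50.  40.  38.  40.  40.]
[ 22  13  16  13  20  14  39  89 141 161 163 162 164 163]
bore [ 0.51372502 -0.05960482  0.106     ]
```

```bash
python3 go.py .5142 -.0594 .245
python3 -m inch '[[0,0,0,40,-5.1,0,15],[0,0,0,39.2,-5.1,0,15],[0,0,0,0,0,0,15],[0,0,0,0,0,0,15],[0,0,0,0,0,0,15]]'; python3 go.py .5142 -.0594 .147
python3 - <<'E'
from h import *
from bench import env
o=env.observe();P=o['eef_pos'];ims=[]
for n in('scene','top'):
    s=env.snapshot(n);c=CAL[n];cv2.imwrite(f'pics/{n}7.png',s['color'])
    print(n,'top,footbase,tip,bore',*[proj(c,p).round(1) for p in (P+[0,0,.0428],P-[0,0,.0232],P-[0,0,.1032],(.5142,-.0594,.106))])
    u=proj(c,P-[0,0,.05]).astype(int);x,y=u[0]-33,u[1]-50;print(x,y)
    a=cv2.resize(s['color'][y:y+100,x:x+66],None,fx=6,fy=6,interpolation=cv2.INTER_CUBIC)
    ims.append(a)
cv2.imwrite('pics/st7.png',np.hstack(ims))
E
```

```text
t 15.0 pos [ 0.5153 -0.1394  0.2445] yaw 83.4 down tilt xy [-0.0002  0.    ] q [ 0.59  0.41 -0.57  1.8   0.26  1.   -0.21] F [ 0.7 -0.1 -1.5] open 22.9
shift mm [ 79.4 -10.3  -0.5]
clock: 15.62
eef_pos: [0.5143, -0.0603, 0.2445]
tool_rot: [2.347, 2.088, -0.0]
contact_force: [-0.4, -0.0, -1.3]
opening: 0.0233
t 15.62 pos [ 0.5143 -0.0603  0.2445] yaw 83.3 down tilt xy [-0.0002 -0.0002] q [ 0.46  0.39 -0.6   1.84  0.26  0.99 -0.36] F [-0.4 -0.  -1.3] open 23.3
shift mm [ 0.9 -0.2 97.5]
scene top,footbase,tip,bore [332.7 146.5] [332.3 170.1] [331.7 197.3] [331.3 209. ]
299 129
top top,footbase,tip,bore [345.3 204.3] [341.2 208.6] [336.8 213.1] [334.7 214.9]
306 160
```

View pics/st7.png

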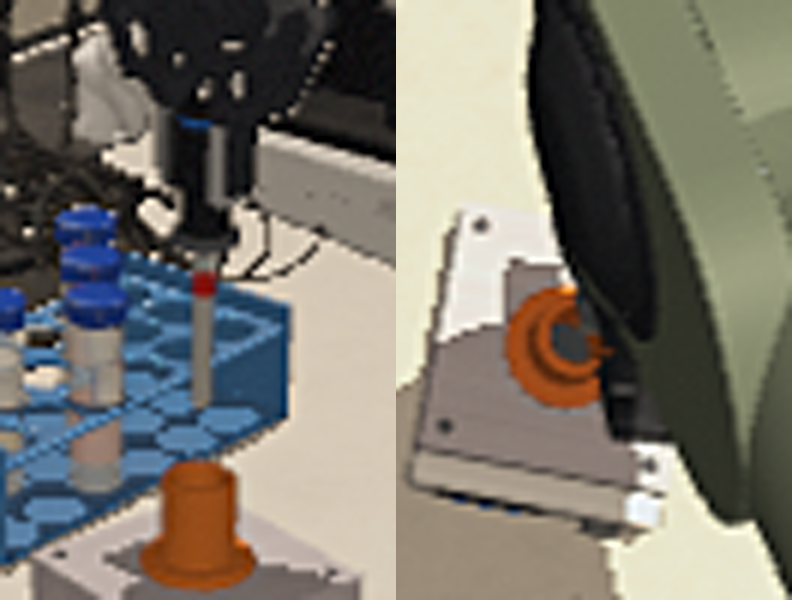

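The scene view shows the rod upright: its slope matches a vertical line to about 0.2 px. The tip at column 332.6 is in line with the sleeve mouth at 332.3. Now I'll lower it.

```bash
python3 -m inch '[[0,0,0,0.4,0,10,15],[0,0,0,0,0,10,15],[0,0,0,0,0,10,15],[0,0,0,0,0,10,15],[0,0,0,0,0,0,15],[0,0,0,0,0,0,15]]'; python3 go.py .5142 -.0597 .1472; python3 -m inch '[[0,0,0,0,0,8,15],[0,0,0,0,0,8,15],[0,0,0,0,0,8,15],[0,0,0,0,0,8,15],[0,0,0,0,0,8,15],[0,0,0,0,0,8,15],[0,0,0,0,0,0,15],[0,0,0,0,0,0,15],[0,0,0,0,0,0,15]]'; python3 go.py .5142 -.0597 .1472
```

```text
clock: 16.48
eef_pos: [0.5146, -0.0587, 0.2048]
tool_rot: [2.345, 2.09, 0.0]
contact_force: [1.1, -0.0, -1.2]
opening: 0.0229
t 16.48 pos [ 0.5146 -0.0587  0.2048] yaw 83.4 down tilt xy [0.0003 0.0001] q [ 0.44  0.44 -0.58  1.89  0.3   0.91 -0.4 ] F [ 1.1 -0.  -1.2] open 22.9
shift mm [-1.  -0.3 57.6]
clock: 17.6
eef_pos: [0.5146, -0.0588, 0.1569]
tool_rot: [2.345, 2.09, 0.0]
contact_force: [0.2, -1.0, -1.4]
opening: 0.0228
t 17.6 pos [ 0.5146 -0.0588  0.1569] yaw 83.4 down tilt xy [ 0.0005 -0.0001] q [ 0.41  0.5  -0.55  1.93  0.36  0.81 -0.45] F [ 0.2 -1.  -1.4] open 22.8
shift mm [-0.9 -0.3  9.7]
```

```bash
python3 -m inch '[[0,0,0,-0.6,0,4,15],[0,0,0,0,0,4,15],[0,0,0,0,0,1.7,15],[0,0,0,0,0,0,15],[0,0,0,0,0,0,15],[0,0,0,0,0,0,15]]'; python3 go.py .5142 -.0597 .1472
python3 - <<'E'
from h import *
from bench import env
o=env.observe();P=o['eef_pos'];print(np.mean([env.observe()['eef_pos'] for _ in range(3)],0))
s=env.snapshot('scene');c=CAL['scene'];cv2.imwrite('pics/scene8.png',s['color'])
print([proj(c,p).round(2) for p in (P-[0,0,.0172],P-[0,0,.0232],P-[0,0,.0352],(*P[:2],.106))])
a=cv2.resize(s['color'][180:230,306:356],None,fx=11,fy=11,interpolation=cv2.INTER_CUBIC)
w=env.snapshot('wrist')['color'];cv2.imwrite('pics/w8.png',w)
b=cv2.resize(w[190:300,258:308],None,fx=5,fy=5,interpolation=cv2.INTER_CUBIC)
cv2.imwrite('pics/f8.png',np.hstack([a,b]))
E
```

```text
clock: 18.35
eef_pos: [0.5144, -0.0594, 0.147]
tool_rot: [2.345, 2.09, 0.0]
contact_force: [0.2, -1.0, -1.9]
opening: 0.0228
t 18.35 pos [ 0.5144 -0.0594  0.147 ] yaw 83.4 down tilt xy [0.0001 0.    ] q [ 0.41  0.51 -0.54  1.94  0.37  0.79 -0.46] F [ 0.2 -1.  -1.9] open 22.8
shift mm [-0.3 -0.1 -0.2]
[ 0.51437374 -0.0593859   0.14698447]
[array([331.38, 201.23]), array([331.34, 203.21]), array([331.26, 207.14]), array([331.22, 209.02])]
```

View pics/f8.png

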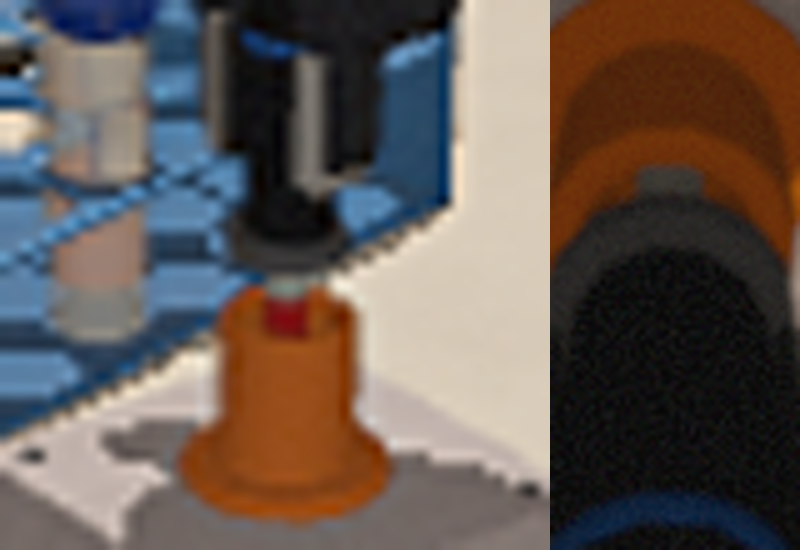

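```bash
python3 - <<'E'
import cv2
for f,r in(('scene8',range(203,213)),('scene7',range(170,182))):
    a=cv2.imread(f'pics/{f}.png').astype(int)
    for v in r: print(f,v,[tuple(a[v,u].tolist()) for u in (331,332,333)])
from h import *
P=np.array([.5143,-.0603,.2445]);c=CAL['scene']
print('pred band top/mid/bottom axis pre-descent',[proj(c,P-[0,0,.1032-k]).round(2) for k in(.068,.062,.056)])
E
```

```text
scene8 203 [(59, 59, 61), (57, 59, 60), (58, 59, 60)]
scene8 204 [(54, 53, 55), (53, 53, 55), (52, 51, 53)]
scene8 205 [(103, 113, 114), (111, 119, 120), (105, 112, 112)]
scene8 206 [(114, 123, 115), (122, 130, 120), (93, 105, 109)]
scene8 207 [(52, 55, 119), (59, 62, 119), (34, 42, 116)]
scene8 208 [(20, 18, 122), (18, 20, 125), (13, 23, 119)]
scene8 209 [(19, 16, 123), (14, 12, 124), (20, 24, 118)]
scene8 210 [(20, 40, 117), (18, 34, 117), (13, 31, 110)]
scene8 211 [(27, 79, 155), (26, 80, 154), (25, 78, 154)]
scene8 212 [(25, 78, 154), (24, 77, 154), (29, 80, 156)]
scene7 170 [(52, 50, 53), (53, 53, 54), (52, 52, 54)]
scene7 171 [(110, 123, 133), (72, 77, 79), (76, 80, 83)]
scene7 172 [(86, 95, 98), (101, 110, 110), (108, 117, 119)]
scene7 173 [(84, 93, 91), (110, 118, 114), (114, 122, 118)]
scene7 174 [(76, 73, 115), (50, 57, 123), (49, 56, 118)]
scene7 175 [(42, 34, 110), (12, 19, 127), (11, 17, 127)]
scene7 176 [(33, 25, 109), (10, 17, 127), (10, 15, 129)]
scene7 177 [(29, 21, 110), (8, 13, 130), (7, 12, 130)]
scene7 178 [(96, 89, 105), (59, 67, 123), (53, 64, 127)]
scene7 179 [(99, 102, 103), (105, 116, 121), (105, 116, 123)]
scene7 180 [(90, 98, 102), (103, 114, 119), (102, 114, 121)]
scene7 181 [(90, 97, 103), (102, 114, 120), (101, 112, 120)]
pred band top/mid/bottom axis pre-descent [array([332.17, 174.24]), array([332.12, 176.31]), array([332.08, 178.38])]
```

```bash
python3 -m inch '[[0,0,0,0,0,0.4,15],[0,0,0,0,0,0,15],[0,0,0,0,0,0,15],[0,0,0,0,0,0,15],[0,0,0,0,0,0,15]]'; python3 go.py; python3 -c "
from bench import env
print(abs(env.observe()['joint_vel']).max());print(env.sign_off())"
```

```text
clock: 19.08
eef_pos: [0.5143, -0.0594, 0.1465]
tool_rot: [2.345, 2.09, 0.0]
contact_force: [-0.7, 0.1, -1.8]
opening: 0.0229
t 19.07 pos [ 0.5143 -0.0594  0.1465] yaw 83.4 down tilt xy [0. 0.] q [ 0.41  0.52 -0.54  1.94  0.37  0.79 -0.46] F [-0.7  0.1 -1.8] open 22.9
0.0018654357674575519
the job is handed in; nothing more can be done
None
```

The job is handed in. The larger orange sleeve is in the well, spigot down and flange flat on the block, and released. The probe is held in its bore, still and resting on nothing, at 19.1 s of the 64 s allowed.

- **Sleeve:** the descent stopped with a push of about 18 N at the expected seating height. The wrist view afterwards showed the flange flat and concentric on the block.
- **Probe alignment:** in the scene and wrist views the rod lines up with the bore centre to about 0.5 mm. In the scene view, just before I lowered it, the rod matched a vertical line to about 0.2 px. The wrist camera alone suggested a tilt of about 1.2°. The sleeve, taken as upright when gripped, showed a similar apparent slant, so I put it down to calibration and did not correct it.
- **Contact:** the wrist read only about 1–2 N while I lowered the probe and at the end, which is roughly the probe's weight. I saw no sign of it touching the sleeve.
- **Band height:** the two checks disagreed slightly. The arm's own readings put the band level with the sleeve's top, while the picture suggested it was about 1 mm too high. I lowered it 0.4 mm as a compromise, which by the arm's readings leaves it about 0.7 mm low.
- **Other things on the bench:** nothing pushed against the arm near them during the moves, but I took no final picture to check their places.

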